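# Hold the round flask down on the vortex mixer

### The arm

A 6-joint arm with a two-finger parallel gripper is mounted at the origin on the work surface. World frame = base frame: x ahead of the robot, y to its left, z up, the work surface at z = 0. Lengths are in m, angles in rad, forces in N, time in s.
With the tool pointing down it reaches from about 0.35 to 0.975 m from the base axis. Payload 4.9 kg.
Tool frame: the origin (TCP) lies between the finger pads, 19 mm behind the fingertips; this is the grasp point; z points along the fingers, y is the direction in which the jaws open and shut (so a half turn about z gives the same grasp; the last joint's range is limited). The gripper opens to 85 mm and grips with 20 to 120 N. Pads are 22 mm wide; open, the fingers measure 114 mm over their backs; the gripper's body (76 mm by 85 mm) begins 54 mm behind the grasp point. The pads swing forward as they close: fully open they stand 13 mm farther back than shut.
Start: joints at [1.124, 0.053, 1.613, -0, 1.476, -0.119], TCP at [0.201, 0.592, 0.25] pointing down, gripper open.
Joint ranges: [-3.01, 3.01], [-1.01, 2.22], [0.06, 2.58], [-1.02, 4.17], [0.09, 2.62], [-3.14, 3.14]. Speed limits (rad/s): [2.57, 2.57, 3.14, 3.14, 3.14, 3.14].

### API

Orientations are given as a rotation vector (axis times angle).
In Python, from station import ctrl gives the robot as it stands. The module is installed in compiled form; this text tells all that it offers.
- The arm moves only by the shell command python3 -m creep 'ROWS' [FORCE]. ROWS is JSON, a list of rows, each a list of 5 numbers: the closure in counts, from 0 (fully open) to 255 (shut), then the shift along the tool's x, y, z in mm, then the turn about the tool's z in rad. A call has 1 to 12 rows; each row is the pose to reach, as a shift and turn from the pose commanded when the call began, along the tool's axes at that moment; what a row does not reach only later rows make up. A row lasts 1/12 s, in which the tool goes at most 41.7 mm and 7.16 degrees, less where a joint would pass 70% of its speed; a pose out of reach is approached as far as the arm can. A call with a gripper value outside its range is refused whole. The fingers move at their own pace and stop on an object; FORCE is the grip in N (left out, the last holds). Time passes only in rows, so rows that repeat a pose let the fingers close. It gives the time, the measured TCP pose, the force and the opening at its end, in the units of the state.
- ctrl.get_obs(): the state, without advancing time (a new reading comes with each control period).
- ctrl.get_image(name): name is "scene" or "top"; returns the picture (480x640x3 uint8, red, green, blue); there is no depth.
- ctrl.calibration(name): a dict with "fx", "fy", "cx", "cy" (pixels), "k1" (the pictures are not rectified: a ray, as slopes to the right and down, at radius r is drawn at 1 + k1 r^2 times it, then the intrinsics apply), "R" (3x3) and "t" (3): a world point X has camera coordinates R X + t. Camera axes: x right, y down, z forward; pixel columns grow to the right and rows downward; lengths in m; the calibration is good to about 2 mm. A picture is of the moment at which its call begins. calibration takes no time and is no camera call.
- ctrl.finish_job(): hands the job in, once; it reports no verdict.
Trained networks look in the newest picture that a camera, given by its name, has taken for a name from the list of things; names that differ only in an ending like _2 or _b are one class to them, and where a whole thing is asked for, a point or a joint stands for the part that bears it (a point fixed in the world has none). Each returns a list of dicts, best first, with "conf" (0 to 1); they miss things now and then, are a little off and sometimes report something else, mostly with a low value. They report only what shows in the picture. A call takes as long as a camera call. They do not tell look-alikes from the thing itself.
- ctrl.boxes_of(camera, label): "rect" ([left, top, width, height] in pixels, round what is visible of it).
- ctrl.outline_of(camera, label): "mask" (480x640 bool, what is visible of it) and "rect" ([left, top, width, height] in pixels, round what is visible of it).
The state is a dict: "t": time; "q": joint angles; "dq": joint speeds; "effort": joint torques, N m; "tool_pos": TCP position; "tool_rot": TCP orientation; "contact_force": force on the tool from outside, world axes, zero at the start; "wrist_torque": the same for the moment, N m; "opening": finger opening in m.
Only numpy, scipy, OpenCV 4.12 (cv2) and the standard library are available. Lean on these libraries where they do the work, as an engineer would, in place of code of your own. Each camera call takes 0.05 s, during which the arm holds its last target. There are 200 camera calls.

### The job

Mix the round-bottomed flask on the vortex mixer: take the flask by its neck, lift it out of its cork ring, lower its bulb upright into the mixer's sprung rubber ring head, and press it right down, without slamming or forcing it, so that the mixer stays switched on. Finish while still holding the flask by its neck, pressed down in the head; do not let go, touch the mixer with the flask only, and leave the other vessels on the bench where they stand.

Things in the scene. Friction and masses are not known exactly. Their poses are not given: they have to be found in the camera images.
- flask: Loose amber glass round-bottomed flask closed by a rubber stopper, 104 mm tall, 0.13-0.21 kg. Origin at the bottom of the bulb, z up the neck. Bulb: a 64 mm ball centred at z = 32 mm; straight round neck 24 mm across from z = 67 to 95 mm, stopper 21 mm across above it. Starts upright in the cork ring, 2 mm clear of the bench; it can rock there. Same all round: yaw does not matter.
- flask_bulb (a point): Centre of the flask's bulb, 32 mm above the bottom of the bulb (34 mm above the bench at the start).
- flask_neck (a point): Point on the axis of the flask's neck where it is gripped, 82 mm above the bottom of the bulb (84 mm above the bench at the start).
- cork_ring: Loose cork ring that the flask starts in, 90 mm outside diameter, 28 mm high, with a tapered hole. Origin at the centre of its underside. 0.06 kg. Nothing more is asked of it.
- mixer: Vortex mixer, fixed: cream housing 165 (x) by 126 mm (y), deck 96 mm high, dial and switch on its sloped -x side; origin centre of its underside; yaw varies. Its sprung rubber ring head stands on a spindle at x = +20 mm: 80 mm across, rim 144 mm above the bench, tapered round opening (67 mm at the rim, 31 mm at the bottom) in which the bulb centres itself, about two thirds of it above the rim.
- cradle_seat (a point): Point of the mixer's ring head where the bulb's centre lies when the flask is seated: on the head's axis, 11 mm above its rim, 155 mm above the bench while the head is up. It moves down with the head.
- cradle (a joint): How far the mixer's ring head is pressed down, in m: 0 up (start), 0.010 at its stop. It springs straight up and down. The flask's weight alone does not move it: a further push of about 3 N starts it, about 10 N brings it to its stop. The mixer is switched on while the head is down by more than 0.006. In this scene the head does not swirl.
- conical_flask: Bystander: conical flask of the same amber glass with a rubber stopper too, flat base of 64 mm diameter, 98 mm tall; origin at the centre of its base.
- sample_cup: Bystander: white sample cup with a red screw lid, 65 mm diameter, 70 mm tall; origin at the centre of its base.
- strip_bottle: Bystander: slim white bottle with a black cap, 42 mm diameter, 110 mm tall; origin at the centre of its base.
Things that resemble listed ones, but are neither listed nor needed, are in the scene too. What is meant by the cork_ring is not orange or red, and is the larger of those in its own colour.

How it is judged:
By the outcome, as a careful person would: the job done as asked, in the order asked, and still so for the second after the job is handed in, while the arm keeps its last pose, push and grip.
It also fails if it takes over 45 s, if anything falls off the work surface, if the arm or the gripper's body presses on something with over 40 N, if the wrist force passes 120 N, or if a joint passes its speed limit or range.

## Working session

There is one attempt and no reset: what is moved stays moved. The work goes in short steps, Python scripts to look and compute and a shell command to move; the robot and the scene stay as the last step left them, time stands still between calls to the robot, and variables do not carry over. Pictures are saved under pics/ and viewed, about 8 in all and at most 12, crops included, and the job is handed in when it is done.

```bash
mkdir -p pics; cat > h.py <<'E'
import numpy as np, cv2
from station import ctrl
def pix(cam,X):
    c=ctrl.calibration(cam); p=np.array(c["R"])@np.array(X,float)+np.array(c["t"]); s=p[:2]/p[2]; s=s*(1+c["k1"]*(s@s))
    return np.array([c["fx"]*s[0]+c["cx"],c["fy"]*s[1]+c["cy"]])
def ray(cam,uv):
    c=ctrl.calibration(cam); K=np.array([[c["fx"],0,c["cx"]],[0,c["fy"],c["cy"]],[0,0,1.]])
    s=cv2.undistortPoints(np.array([[uv]],float),K,np.array([c["k1"],0,0,0.]))[0,0]
    # k1 model identical to opencv radial
    R=np.array(c["R"]); return -R.T@np.array(c["t"]), R.T@np.array([s[0],s[1],1])
def atz(cam,uv,z):
    o,d=ray(cam,uv); return o+d*(z-o[2])/d[2]
def tri(uv1,uv2,c1="top",c2="scene"):
    o1,d1=ray(c1,uv1);o2,d2=ray(c2,uv2); d1/=np.linalg.norm(d1); d2/=np.linalg.norm(d2)
    ab=np.linalg.lstsq(np.c_[d1,-d2],o2-o1,rcond=None)[0]
    p,q=o1+ab[0]*d1,o2+ab[1]*d2; return (p+q)/2,np.linalg.norm(p-q)
def save(cam,n):
    im=ctrl.get_image(cam); cv2.imwrite("pics/"+n,im[:,:,::-1]); return im
E
python3 - <<'E'
from h import *
np.set_printoptions(precision=3,suppress=True)
o=ctrl.get_obs(); print(o["t"],o["tool_pos"],o["tool_rot"],o["contact_force"],o["opening"])
for c in("top","scene"):
    save(c,c+"0.png"); k=ctrl.calibration(c); R=np.array(k["R"]); print(c,"cam at",-R.T@np.array(k["t"]),k["fx"],k["k1"])
    for l in("flask","cork_ring","mixer","conical_flask","cradle"):
        for b in ctrl.boxes_of(c,l): print(l,round(b["conf"],2),np.round(b["rect"]))
E
```

```text
0.0 [0.201 0.591 0.249] [-0.513 -3.099  0.003] [-0.886  0.758 -0.248] 0.08535359363664392
top cam at [ 0.537 -0.009  1.163] 514.2137134712414 -0.09223052596623334
flask 0.93 [392. 241.  28.  29.]
cork_ring 0.92 [394. 183.  40.  43.]
cork_ring 0.82 [382. 236.  43.  40.]
cork_ring 0.69 [389. 291.  35.  33.]
cork_ring 0.68 [330. 213.  30.  30.]
mixer 0.75 [174. 243.  65.  74.]
conical_flask 0.88 [449. 282.  34.  33.]
cradle 0.94 [173. 248.  38.  40.]
scene cam at [ 0.941 -0.546  0.74 ] 521.6693081375131 0.003904810680331497
flask 0.86 [244. 302.  35.  55.]
flask 0.52 [234. 318.  57.  56.]
cork_ring 0.86 [233. 319.  54.  54.]
cork_ring 0.8 [187. 300.  37.  36.]
cork_ring 0.76 [283. 362.  62.  58.]
cork_ring 0.64 [313. 294.  35.  29.]
mixer 0.63 [320. 142.  91.  87.]
conical_flask 0.67 [140. 342.  38.  61.]
cradle 0.88 [356. 142.  41.  31.]
```

View pics/top0.png

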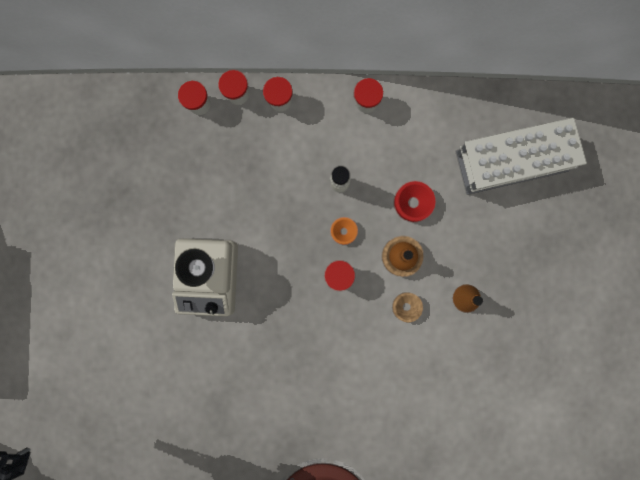

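View pics/scene0.png

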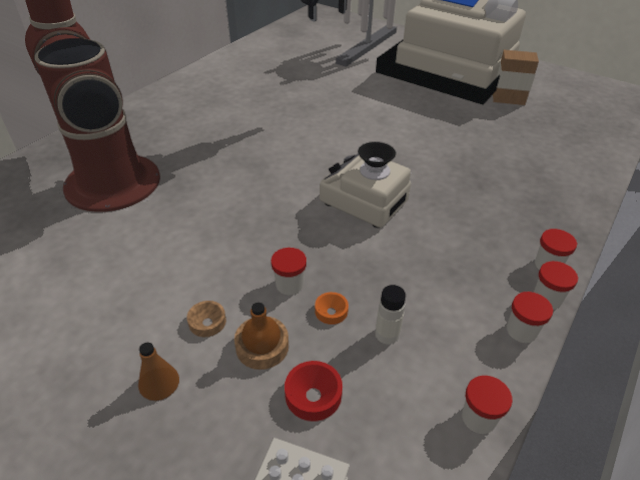

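The top view shows the flask standing in the larger natural-cork ring at about (402,256), with its stopper at (408,255). The mixer head is at (194,267). In the scene view the stopper is at (258,308) and the head rim at (376,156).

```bash
python3 - <<'E'
from h import *
from scipy.spatial.transform import Rotation as Ro
np.set_printoptions(precision=4,suppress=True)
im=ctrl.get_image("top");sc=ctrl.get_image("scene")
def best(c,l,near):
    L=ctrl.outline_of(c,l); L=[x for x in L if np.hypot(*(np.array(x["rect"][:2])+np.array(x["rect"][2:])/2-near))<25]
    return L[0]["mask"] if L else None
def cen(m): y,x=np.nonzero(m); return np.array([x.mean(),y.mean()])
def ell(m):
    c,_=cv2.findContours(m.astype(np.uint8),0,2); c=cv2.convexHull(max(c,key=cv2.contourArea)); return cv2.fitEllipse(c)
def dark(img,x0,x1,y0,y1,th=60):
    m=np.zeros(img.shape[:2],bool); m[y0:y1,x0:x1]=img[y0:y1,x0:x1].max(2)<th; return m
a=cen(dark(im,398,418,247,264)); b=cen(dark(sc,248,268,300,316)); print("stopper",a,b,tri(a,b))
print("stopper at z .101:",atz("top",a,.101),atz("scene",b,.101))
r=best("top","cork_ring",(402,256)); e=ell(r); print("ring",e,atz("top",e[0],.02))
h=best("top","cradle",(194,267)); e=ell(h); print("head",e,atz("top",e[0],.144), np.array(e[1])/514*(1.163-.144))
d=dark(im,170,218,245,290); e=ell(d);print("head dark",e,atz("top",e[0],.144))
s=best("scene","cradle",(376,156)); y,x=np.nonzero(s); 
P=atz("top",e[0],.144); print("head rim proj scene",pix("scene",P),"scene head bbox",x.min(),x.max(),y.min(),y.max())
th=np.linspace(0,6.28,60); rim=np.array([pix("scene",P+.04*np.array([np.cos(t),np.sin(t),0])) for t in th]); print("pred rim bbox",rim.min(0),rim.max(0))
o=ctrl.get_obs(); R=Ro.from_rotvec(o["tool_rot"]).as_matrix(); print(R); 
E
```

```text
stopper [407.9524 254.6349] [257.619  308.3333] (array([ 0.5747, -0.1645,  0.1039]), np.float64(0.00018184841020107574))
stopper at z .101: [ 0.5749 -0.1649  0.101 ] [ 0.573  -0.1628  0.101 ]
ring ((402.5684814453125, 255.62744140625), (39.73236846923828, 40.78466033935547), 171.80870056152344) [ 0.5754 -0.1648  0.02  ]
head ((193.59376525878906, 267.1211242675781), (38.4444465637207, 39.843509674072266), 40.400787353515625) [0.5385 0.2676 0.144 ] [0.0762 0.079 ]
head dark ((193.6456756591797, 267.2009582519531), (36.38301086425781, 37.14777374267578), 49.13037109375) [0.5383 0.2675 0.144 ]
head rim proj scene [376.2019 151.9379] scene head bbox 358 396 142 170
pred rim bbox [356.5859 141.2041] [395.8799 163.2827]
[[-0.9467  0.322  -0.    ]
 [ 0.322   0.9467 -0.    ]
 [ 0.     -0.     -1.    ]]
```

```bash
python3 -m creep '[[0,-300,-300,0,0],[0,-300,-300,0,0],[0,-300,-300,0,0],[0,-300,-300,0,0],[0,-300,-300,0,0],[0,-300,-300,0,0],[0,-300,-300,0,0],[0,-300,-300,0,0],[0,-300,-300,0,0],[0,-300,-300,0,0],[0,-300,-300,0,0],[0,-300,-300,0,0]]' 30
python3 -m creep '[[0,-297,-295,0,0],[0,-297,-295,0,0],[0,-297,-295,0,0],[0,-297,-295,0,0],[0,-297,-295,0,0],[0,-297,-295,0,0],[0,-297,-295,0,0],[0,-297,-295,0,0],[0,-297,-295,0,0],[0,-297,-295,0,0],[0,-297,-295,0,0],[0,-297,-295,0,0]]'
cat > w.py <<'E'
import sys
from h import *
from scipy.spatial.transform import Rotation as Ro
np.set_printoptions(precision=4,suppress=True)
o=ctrl.get_obs(); R=Ro.from_rotvec(o["tool_rot"]).as_matrix(); p=np.array(o["tool_pos"])
print("t",round(o["t"],2),"p",p,"F",np.array(o["contact_force"]),"open",o["opening"],"zt",R[:,2])
print("shift mm",R.T@(np.array([float(v) for v in sys.argv[1:4]])-p)*1000)
E
python3 w.py .575 -.1645 .085
```

```text
t: 1.85
tool_pos: [0.3896, 0.2091, 0.2502]
tool_rot: [0.52, 3.098, 0.0]
contact_force: [-1.4, 0.2, -0.4]
opening: 0.0855
t: 2.85
tool_pos: [0.5759, -0.1639, 0.2491]
tool_rot: [-0.514, -3.098, -0.002]
contact_force: [-0.5, 0.7, -0.9]
opening: 0.0856
t 2.85 p [ 0.5759 -0.1639  0.2491] F [-0.5415  0.6533 -0.8862] open 0.08557357074882323 zt [-0.0013  0.0013 -1.    ]
shift mm [  0.3603  -1.0303 164.1111]
```

```bash
python3 -m creep '[[0,0,-0.5,30,0],[0,0,-1,65,0],[0,0,-1,100,0],[0,0,-1,120,0],[0,0,-1,135,0],[0,0,-1,145,0],[0,0,-1,154,0],[0,0,-1,160,0],[0,0,-1,164,0],[0,0,-1,164,0],[0,0,-1,164,0],[0,0,-1,164,0]]'
python3 - <<'E'
from h import *
a=save("scene","x.png"); b=ctrl.get_image("top")
f=lambda i,x,y:cv2.resize(i[y:y+120,x:x+130],None,fx=3,fy=3)
cv2.imwrite("pics/a1.png",np.hstack([f(a,200,250),f(b,340,195)])[:,:,::-1])
E
python3 w.py .575 -.1645 .085
```

```text
t: 3.85
tool_pos: [0.5752, -0.165, 0.0871]
tool_rot: [0.512, 3.098, -0.001]
contact_force: [-0.1, 0.2, 0.2]
opening: 0.0856
t 3.95 p [ 0.5751 -0.1651  0.087 ] F [-0.4024  0.7665  0.4732] open 0.08564677326911145 zt [ 0.0015 -0.0006 -1.    ]
shift mm [0.2868 0.5408 1.9717]
```

View pics/a1.png

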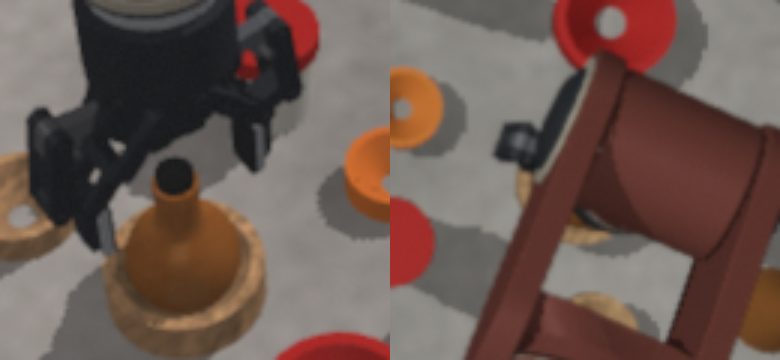

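Left panel: the pads are at about (108,235) and (262,150), and the neck at (178,195) sits midway between them. The gripper is straddling the neck, so I'm closing.

```bash
python3 -m creep '[[60,0,0,1,0],[110,0,0,1,0],[140,0,0,1,0],[160,0,0,1,0],[180,0,0,1,0],[200,0,0,1,0],[220,0,0,1,0],[220,0,0,1,0],[220,0,0,1,0],[220,0,0,1,0]]' 50
python3 w.py .575 -.1645 .085
```

```text
t: 4.78
tool_pos: [0.5746, -0.1647, 0.0851]
tool_rot: [0.513, 3.099, 0.0]
contact_force: [-1.1, 1.7, 1.5]
opening: 0.0226
t 4.78 p [ 0.5746 -0.1647  0.0851] F [-1.1221  1.7078  1.4761] open 0.02256986788041423 zt [ 0.0001  0.0001 -1.    ]
shift mm [-0.29    0.3271  0.1258]
```

```bash
python3 -m creep '[[230,0,0,-2,0],[230,0,0,-5,0],[230,0,0,-10,0],[230,0,0,-17,0],[230,0,0,-27,0],[230,0,0,-42,0],[230,0,0,-60,0],[230,0,0,-85,0],[230,0,0,-115,0],[230,0,0,-145,0],[230,0,0,-170,0],[230,0,0,-180,0]]' 50
python3 w.py .5383 .2675 .265
python3 - <<'E'
from h import *
a=ctrl.get_image("scene")
cv2.imwrite("pics/a2.png",cv2.resize(a[150:400,150:350],None,fx=2.4,fy=2.4)[:,:,::-1])
E
```

```text
t: 5.78
tool_pos: [0.5763, -0.1655, 0.2715]
tool_rot: [0.511, 3.091, -0.003]
contact_force: [0.7, -1.6, -0.4]
opening: 0.023
t 5.78 p [ 0.5763 -0.1655  0.2715] F [ 0.7482 -1.6301 -0.4269] open 0.023042773295876055 zt [ 0.0082 -0.0035 -1.    ]
shift mm [175.3774 397.7325   4.6626]
```

View pics/a2.png

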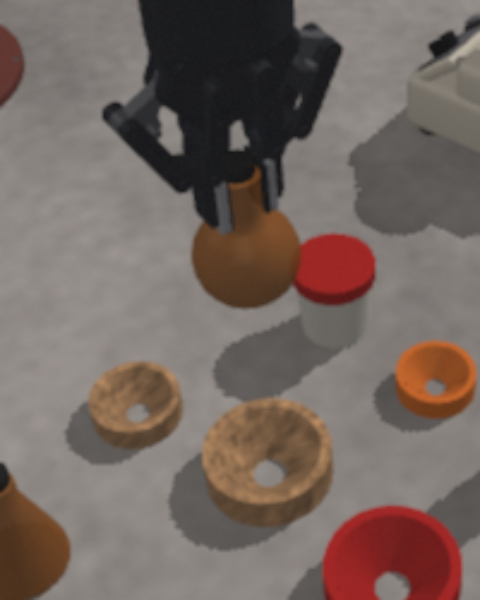

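The flask hangs upright from its neck, its bulb at about (246,255) in the crop. It is clear of the cork ring at (267,460).

```bash
python3 -m creep '[[230,6,13,0,0],[230,18,41,0,0],[230,33,75,0,0],[230,49,112,0,0],[230,65,149,0,0],[230,81,186,0,0],[230,97,223,0,0],[230,113,260,0,0],[230,129,296,0,0],[230,144,330,0,0],[230,156,357,0,0],[230,165,377,0,0]]'
python3 -m creep '[[230,5,10,0,0],[230,8,17,0,0],[230,9,20,0,0],[230,9,20,0,0],[230,9,20,0,0],[230,9,20,0,0],[230,9,20,0,0]]'
python3 w.py .5383 .2675 .265
python3 - <<'E'
from h import *
a=ctrl.get_image("scene");b=ctrl.get_image("top")
for c in("scene","top"):
    for l in("flask","cradle","cork_ring"): print(c,l,[(round(x["conf"],2),np.round(x["rect"],1)) for x in ctrl.boxes_of(c,l)])
f=lambda i,x,y:cv2.resize(i[y:y+140,x:x+130],None,fx=3,fy=3)
cv2.imwrite("pics/a3.png",np.hstack([f(a,310,80),f(b,130,200)])[:,:,::-1])
E
```

```text
t: 6.83
tool_pos: [0.5372, 0.2483, 0.2619]
tool_rot: [-0.508, -3.096, 0.002]
contact_force: [0.3, -0.8, -2.2]
opening: 0.0225
t: 7.42
tool_pos: [0.5379, 0.2661, 0.2651]
tool_rot: [0.515, 3.099, -0.0]
contact_force: [-0.9, 0.5, -0.9]
opening: 0.0226
t 7.42 p [0.5379 0.2661 0.2651] F [-0.8544  0.49   -0.9235] open 0.022573752284440383 zt [ 0.0002 -0.0002 -1.    ]
shift mm [0.1045 1.4379 0.0789]
scene flask [(0.84, array([363.9,  84. ,  30.4,  56.1]))]
scene cradle [(0.63, array([357.6, 141.8,  38.8,  26.9]))]
scene cork_ring [(0.9, array([236.1, 316.9,  52.2,  56.5])), (0.72, array([284.3, 360.6,  59.6,  60. ])), (0.71, array([188.3, 299.6,  37.7,  36.6])), (0.68, array([315.7, 293.6,  34.4,  30.4]))]
top flask []
top cradle [(0.74, array([378.3, 237.3,  44.5,  37.7])), (0.7, array([185.3, 244.2,  26.4,  41.7]))]
top cork_ring [(0.86, array([392. , 292.6,  32.5,  29.8])), (0.86, array([329. , 213.7,  29.5,  28.9])), (0.72, array([394.1, 183.9,  37.4,  40.4])), (0.66, array([381.2, 237.9,  43.1,  38.3]))]
```

View pics/a3.png

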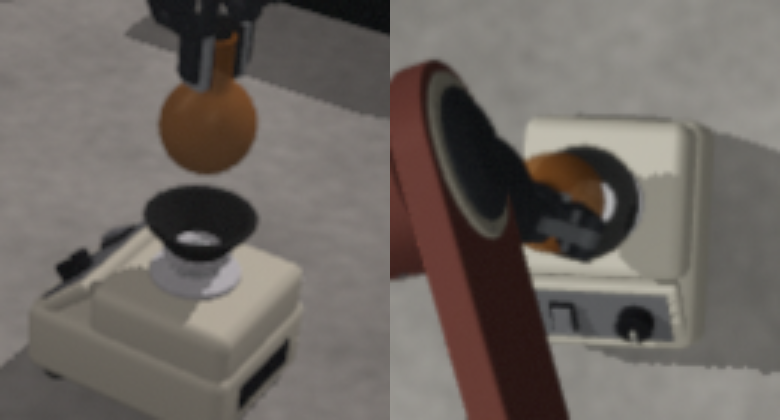

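The bulb at crop (208,126) hangs upright above the head, whose rim centre is at about (201,220). I'll check their alignment numerically.

```bash
python3 - <<'E'
from h import *
np.set_printoptions(precision=4,suppress=True)
a=ctrl.get_image("scene").astype(int)
m=np.zeros(a.shape[:2],np.uint8); s=a[100:142,355:402]; m[100:142,355:402]=((s[...,0]>1.5*s[...,2])&(s[...,0]>60))
c,_=cv2.findContours(m,0,1); c=max(c,key=cv2.contourArea)[:,0].astype(float)
c=c[c[:,1]>112]; A=np.c_[2*c,np.ones(len(c))]; x=np.linalg.lstsq(A,(c**2).sum(1),rcond=None)[0]; print("bulb circle",x[:2]+.0,np.sqrt(x[2]+x[0]**2+x[1]**2))
for z in(.213,.215,.217): print(z,pix("scene",[.5379,.2661,z]))
d=np.linalg.norm(np.array(ctrl.calibration("scene")["R"])@[.538,.266,.215]+ctrl.calibration("scene")["t"]); print("exp r",521.7*.032/d)
print("per mm x,y,z",*[pix("scene",np.array([.5379,.2661,.215])+.01*np.eye(3)[i])-pix("scene",[.5379,.2661,.215]) for i in range(3)])
E
```

```text
bulb circle [379.0381 120.949 ] 15.550041715077953
0.213 [378.7093 122.1537]
0.215 [378.8014 121.2406]
0.217 [378.8938 120.3249]
exp r 15.92971915490486
per mm x,y,z [4.5121 1.5519] [ 2.5154 -2.174 ] [ 0.4645 -4.6036]
```

The bulb is within about 1 mm of the expected place. Contact should come at TCP z ≈ 0.205. I'll descend to just above that.

```bash
python3 -m creep '[[230,0,0.5,4,0],[230,0,1,11,0],[230,0,1.4,20,0],[230,0,1.4,28,0],[230,0,1.4,35,0],[230,0,1.4,41,0],[230,0,1.4,46,0],[230,0,1.4,50,0],[230,0,1.4,53,0],[230,0,1.4,55,0],[230,0,1.4,56,0],[230,0,1.4,56,0]]'
python3 w.py .5383 .2675 .197
python3 -m creep '[[230,0,0,0.5,0],[230,0,0,1,0],[230,0,0,1.5,0],[230,0,0,2,0],[230,0,0,2.5,0],[230,0,0,3,0],[230,0,0,3.5,0],[230,0,0,4,0],[230,0,0,4.5,0],[230,0,0,5,0],[230,0,0,5,0],[230,0,0,5,0]]'
python3 w.py .5383 .2675 .197
```

```text
t: 8.87
tool_pos: [0.5381, 0.2684, 0.209]
tool_rot: [0.513, 3.099, 0.0]
contact_force: [-0.1, -0.2, -0.5]
opening: 0.0223
t 8.87 p [0.5381 0.2684 0.209 ] F [-0.1053 -0.2031 -0.4682] open 0.022349153086668686 zt [ 0.0001 -0.     -1.    ]
shift mm [-0.4713 -0.8344 12.0228]
t: 9.87
tool_pos: [0.5384, 0.2684, 0.2046]
tool_rot: [0.513, 3.098, 0.0]
contact_force: [0.2, -1.9, 4.1]
opening: 0.0226
t 9.87 p [0.5384 0.2684 0.2046] F [ 0.2197 -1.8702  4.1173] open 0.02259083612117922 zt [ 0.001  -0.0001 -1.    ]
shift mm [-0.1611 -0.8442  7.6314]
```

```bash
python3 -m creep '[[230,0,-0.5,0.5,0],[230,0,-0.8,1,0],[230,0,-0.8,1.5,0],[230,0,-0.8,2,0],[230,0,-0.8,2.5,0],[230,0,-0.8,3,0],[230,0,-0.8,3.5,0],[230,0,-0.8,4,0],[230,0,-0.8,4,0],[230,0,-0.8,4,0]]'
python3 w.py .5383 .2675 .197
python3 -m creep '[[230,0,0,0.5,0],[230,0,0,1,0],[230,0,0,1.5,0],[230,0,0,2,0],[230,0,0,2.5,0],[230,0,0,3,0],[230,0,0,3,0],[230,0,0,3,0]]'
python3 w.py .5383 .2675 .197
```

```text
t: 10.7
tool_pos: [0.5384, 0.268, 0.2009]
tool_rot: [0.512, 3.098, 0.002]
contact_force: [0.5, -0.6, 6.9]
opening: 0.0231
t 10.7 p [0.5384 0.268  0.2009] F [ 0.5422 -0.5548  6.9313] open 0.023146761388779174 zt [ 0.0018  0.0009 -1.    ]
shift mm [-0.0935 -0.5444  3.9245]
t: 11.37
tool_pos: [0.5385, 0.268, 0.1984]
tool_rot: [0.512, 3.098, 0.002]
contact_force: [-0.3, -0.4, 8.6]
opening: 0.0227
t 11.37 p [0.5385 0.268  0.1984] F [-0.2554 -0.4331  8.5507] open 0.022715345504876434 zt [ 0.002   0.0009 -1.    ]
shift mm [-0.0101 -0.5326  1.4104]
```

```bash
python3 -m creep '[[230,0,0,0.5,0],[230,0,0,1,0],[230,0,0,1.5,0],[230,0,0,2,0],[230,0,0,2,0],[230,0,0,2,0]]'
python3 w.py .5383 .2675 .195
python3 - <<'E'
from h import *
np.set_printoptions(precision=4,suppress=True)
a=ctrl.get_image("scene");ai=a.astype(int)
for z in(.144,.138,.134):
    rim=np.array([pix("scene",np.array([.5383,.2675,z])+.04*np.array([np.cos(t),np.sin(t),0])) for t in np.linspace(0,6.28,90)]); print("rim z",z,"left y~",rim[rim[:,0].argmin()],"bottom",rim[:,1].max())
cv2.imwrite("pics/a5.png",cv2.resize(a[90:230,300:430],None,fx=4.2,fy=4.2,interpolation=cv2.INTER_CUBIC)[:,:,::-1])
E
```

```text
t: 11.87
tool_pos: [0.5385, 0.268, 0.1967]
tool_rot: [0.512, 3.098, 0.002]
contact_force: [-2.0, -0.9, 8.5]
opening: 0.0228
t 11.87 p [0.5385 0.268  0.1967] F [-1.992  -0.8923  8.5331] open 0.02279607314138477 zt [ 0.0021  0.0008 -1.    ]
shift mm [ 0.0362 -0.5411  1.7491]
rim z 0.144 left y~ [356.5601 151.0061] bottom 163.2792297855004
rim z 0.138 left y~ [356.3846 153.4904] bottom 165.78631539618385
rim z 0.134 left y~ [356.2683 155.1358] bottom 167.44655332667935
```

View pics/a5.png

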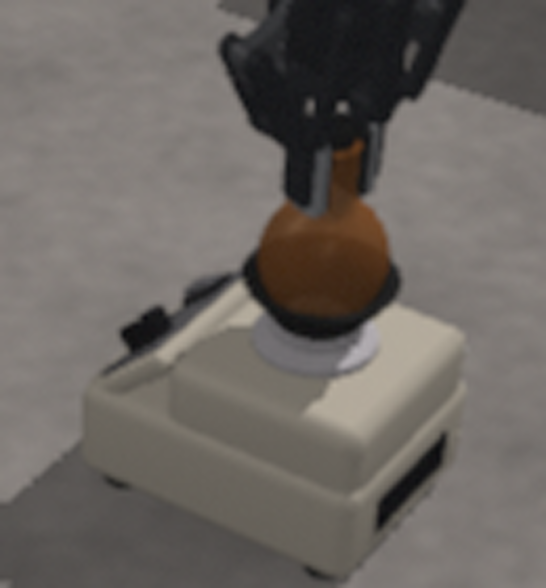

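The bulb sits in the head at crop (323,255), and the rim has dropped towards the deck. Force is still on the spring slope, so I'll press on gently to the stop.

```bash
python3 -m creep '[[230,0,0,0.5,0],[230,0,0,1,0],[230,0,0,1,0],[230,0,0,1,0]]'
python3 -m creep '[[230,0,0,0.5,0],[230,0,0,1,0],[230,0,0,1,0],[230,0,0,1,0]]'
python3 w.py .5383 .2675 .195
```

```text
t: 12.25
tool_pos: [0.5385, 0.268, 0.1959]
tool_rot: [0.512, 3.098, 0.002]
contact_force: [-1.6, -1.8, 10.1]
opening: 0.0225
t: 12.58
tool_pos: [0.5386, 0.268, 0.1955]
tool_rot: [0.512, 3.097, 0.002]
contact_force: [-1.4, -1.7, 11.5]
opening: 0.0224
t 12.58 p [0.5386 0.268  0.1955] F [-1.3769 -1.6607 11.5096] open 0.022416709314024345 zt [ 0.0023  0.0008 -1.    ]
shift mm [ 0.1091 -0.556   0.4849]
```

The last 1 mm command moved the tool only 0.4 mm while the force rose, so the head is at its stop. I'll hold for half a second and check the rim height and the bystanders.

```bash
python3 -m creep '[[230,0,0,0,0],[230,0,0,0,0],[230,0,0,0,0],[230,0,0,0,0],[230,0,0,0,0],[230,0,0,0,0]]'
python3 w.py .5383 .2675 .195
python3 - <<'E'
from h import *
np.set_printoptions(precision=1,suppress=True)
o=cv2.imread("pics/scene0.png")[:,:,::-1].astype(int);a=ctrl.get_image("scene").astype(int)
for n,i in(("before",o),("now",a)):
    m=i[135:185,350:402].max(2)<50; 
    y,x=np.nonzero(m); print(n,"dark lower edge by column",[int(135+y[x==k].max()) for k in range(18,34,3) if (x==k).any()])
for (n,x,y,w,h) in(("conical",135,335,50,70),("cup",265,245,50,55),("strip",370,280,45,70)):
    print(n,"mean diff",np.abs(o[y:y+h,x:x+w]-a[y:y+h,x:x+w]).mean())
E
```

```text
t: 13.08
tool_pos: [0.5386, 0.268, 0.1955]
tool_rot: [0.512, 3.097, 0.002]
contact_force: [-2.0, -1.5, 11.8]
opening: 0.0224
t 13.08 p [0.5386 0.268  0.1955] F [-1.9525 -1.5068 11.7624] open 0.02244588761412506 zt [ 0.0024  0.0008 -1.    ]
shift mm [ 0.1253 -0.5612  0.4862]
before dark lower edge by column [164, 165, 166, 166, 166, 165]
now dark lower edge by column [168, 169, 170, 170, 170, 169]
conical mean diff 7.252571428571429
cup mean diff 5.203515151515152
strip mean diff 2.9696296296296296
```

```bash
python3 - <<'E'
from h import *
for l in("conical_flask",): print([(round(x["conf"],2),np.round(x["rect"])) for x in ctrl.boxes_of("scene",l)])
print(ctrl.finish_job(), ctrl.get_obs()["contact_force"])
E
```

```text
[(0.67, array([140., 342.,  37.,  62.]))]
the job is handed in; nothing more can be done
the job is handed in; nothing more can be done
```

The flask is in the mixer head, pressed to its stop and still held upright by its neck. I handed the job in at about 13 s of the 45 s allowed; no verdict is reported.

- **Moves:** I gripped the neck at 50 N, lifted the flask straight out of the larger natural-cork ring and carried it above the other vessels. I then lowered it into the head and pressed down in steps of 0.5 mm.
- **Head down:** the force rose along the spring slope from about 4 N at contact to about 11.8 N. The last 1 mm command moved the tool only 0.4 mm. In the picture the rim has dropped about 4 px, or roughly 9.6 mm, well past the 6 mm that keeps the mixer on.
- **Hold:** a half-second hold showed no change in tool position. Sideways force was about 2.5 N and the tool's tilt about 0.0025 rad.
- **Bystanders:** the conical flask's box is unchanged from the start. The cup and strip bottle I checked only by comparing pixels with the first picture. The average difference was 3–7 brightness levels across all three, which I put down to noise or shadow. The arm did not come near any of them.

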